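Lock the bag sealer and set its heat dial

ROBOT

A 7-joint arm with a two-finger parallel gripper is mounted at the origin on the work surface. World frame = base frame: x ahead of the robot, y to its left, z up, the work surface at z = 0. Lengths are in m, angles in degrees, forces in N, time in s.
With the tool pointing down it reaches from about 0.4 to 0.9 m from the base axis. Payload 5.5 kg.
Tool frame: the origin (TCP) lies at the very end of the fingers, on their centre line; the grasp point (between the pads) lies 19 mm behind it; x points along the fingers, y is the direction in which the jaws open and shut, and the axes are right-handed (so a half turn about x gives the same grasp; the last joint's range is limited). The gripper opens to 85 mm and grips with 20 to 120 N. Pads are 22 mm wide; open, the fingers measure 114 mm over their backs; the gripper's body (76 mm by 85 mm) begins 54 mm behind the grasp point. The pads swing forward as they close: fully open they stand 13 mm farther back than shut.
Start: joints at [-52.128, 28.699, -24.465, 88.831, 12.651, 65.22, -12.049], TCP at [0.252, 0.599, 0.231] pointing down, gripper open.
Joint ranges: [-164.97, 164.97], [-17.58, 116.51], [-87.97, 89.64], [11.32, 138.91], [-80.73, 260.73], [10.89, 115.49], [-147.41, 147.41]. Speed limits (degrees/s): [147.25, 147.25, 180, 180, 180, 180, 180].

INTERFACE

Orientations are given as [roll, pitch, yaw] about the fixed x, y, z axes, in that order (R = Rz(yaw) Ry(pitch) Rx(roll)).
In Python, from bench import telemetry, imaging, workorder gives the robot as it stands. The module is installed in compiled form; this text tells all that it offers.
- The arm moves only by the tool apply_moves, never from a script. Its argument "plan" is a list of rows, each a list of 3 entries, a list of its own where there are three numbers: the finger opening in mm, from 0 to 85.4, then the shift along the tool's x, y, z in mm, then the turn, a rotation vector about the tool's x, y, z in degrees. A call has 1 to 20 rows; each row shifts and turns the commanded pose from where the row before left it, along the tool's axes as they then stand; what a row does not reach is not made up. A row lasts 1/10 s, in which the tool goes at most 50 mm and 8.59 degrees, less where a joint would pass 70% of its speed; a pose out of reach is approached as far as the arm can. A call is refused whole if a number of a shift passes 50 or a number of a turn 8.59, either way. A call with a gripper value outside its range is refused whole. The fingers move at their own pace and stop on an object; "force" is the grip in N (left out, the last holds). Time passes only in rows, so rows that do not move let the fingers close. It gives the time, the measured TCP pose, the force and the opening at its end, in the units of the state.
- telemetry.get_obs(): the state, without advancing time (a new reading comes with each control period).
- imaging.grab_frame(name): name is "side" or "top"; returns (picture, depth): 420x560x3 uint8, red, green, blue; 420x560 float32, m along the optical axis (not along the pixel's ray), 0 where there is no reading.
- imaging.camera_info(name): a dict with "vertical_fov" (degrees; the focal length in pixels is half the picture's height over the tangent of half this angle, whatever the lens; pixels are square), "cx", "cy" (the principal point, pixels), "world_from_camera" (4x4, takes a point from camera to world coordinates). Camera axes: x right, y down, z forward; pixel columns grow to the right and rows downward; lengths in m; the calibration is good to about 2 mm. A picture is of the moment at which its call begins. camera_info takes no time and is no camera call.
- workorder.finish_job(): hands the job in, once; it reports no verdict.
The state is a dict: "t": time; "joint_pos": joint angles; "joint_vel": joint speeds; "joint_torque": joint torques, N m; "ee_pos": TCP position; "ee_rot": TCP orientation; "contact_force": force on the tool from outside, world axes, zero at the start; "wrist_torque": the same for the moment, N m; "opening": finger opening in m.
Only numpy, scipy, OpenCV 4.12 (cv2) and the standard library are available. Lean on these libraries where they do the work, as an engineer would, in place of code of your own. Each camera call takes 0.05 s, during which the arm holds its last target.

TASK

Get the bag sealer ready to warm up: first swing its latch bar over the closed jaw and down until it rests fully home in its catch, then turn the dial on the control box to setting 4, four clicks clockwise from the long off mark, and let go. Leave the other things on the bench where they stand.

Things in the scene. Friction and masses are not known exactly. Their poses are not given: they have to be found in the camera images.
- sealer: Bench bag sealer: grey base 100 x 260 mm, 70 mm high, its long side along its y, with an aluminium jaw bar closed on top (top 105 mm above the bench); at its +y end a dark hinge block, up to 115 mm. The origin is the centre of the underside, its front (-x) faces the robot roughly. The latch crosses the jaw at y = -85 mm. The catch is a steel fork on the front edge (x = -50 to -40 mm): two prongs with a 19 mm gap, up to 132 mm, and a floor at 110 mm. The sealer does not move.
- latch (a joint): Angle of the latch bar about a level hinge that runs along the sealer's +y. 0 = closed: the bar lies level over the jaw, pointing to the front (-x), resting in the catch (hard stop). It grows as the bar's free end swings up and back; pi/2 = upright, hard stop at 1.8. At angle q the bar points along (-cos q, 0, sin q) in the sealer's frame. A stiff hinge: the bar stays where it is left and needs about 2 N at its grip to move; it does not fall shut by itself.
- latch_hinge (a point): The latch's hinge axis, midway in the bar: at (55, -85, 117) mm in the sealer's frame.
- latch_grip (a point): Centre of the black grip at the free end of the latch bar, 130 mm from the hinge: the grip is 36 mm long along the bar, 20 mm wide (along the sealer's y), 16 mm thick; the steel bar is 12 mm wide, 10 mm thick. The point's -x axis points from the hinge to the free end, y is the hinge axis. When closed the grip stands free in front of the sealer's base, 117 mm above the bench, with nothing below it.
- control_box: The sealer's grey control box, 182 mm deep (x, -85 to +97 mm), 170 mm wide (y). Its white panel slopes at 26 degrees, from 45 mm high at the front (-x) to 118 mm; outward normal (-0.438, 0, 0.899) in the box's frame. The dial's axis meets it at (-12, 0, 81) mm. Origin on the underside. Turned 50 to 80 degrees: the front faces mostly to the robot's right. It is fixed.
- dial (a joint): Angle of the dial, growing clockwise as seen by one who faces the panel. 0 = off (hard stop), the pointer at the one long mark on the panel; then a short mark for each of settings 1 to 7, one click every 0.5236 rad (30 degrees), hard stop at setting 7 (3.665). Setting 4 reads 2.094. The dial snaps to the nearest click when let go; turning needs up to 0.08 N m. The panel's up-slope direction lies midway between settings 3 and 4. It starts at or near off, 1 or 2.
- dial_grip (a point): Point on the dial's axis, 34 mm out from the panel, in the middle of its grip bar. The point's z axis is the dial's axis, outward from the panel; x points along the grip bar to the pointer end (which has a white line); the dial turns clockwise, that is about -z, as its joint value grows. The black dial: a disc 68 mm across and 10 mm thick with a straight grip bar across it, 66 mm long, 16 mm wide, from 10 to 47 mm out from the panel.
- dial_pointer (a point): The pointer end of the grip bar, 34 mm from the dial's axis, 34 mm out from the panel.
- lid_stack: Bystander: loose stack of white cup lids, 88 mm across, 48 mm high, on the robot's side of the control box. Origin at the centre of its underside.
- cup_stack: Bystander: loose short stack of brown paper cups standing upright, 86 mm across, 128 mm high, on the far side of the control box. Origin at the centre of its underside.
- tape_roll: Bystander: loose roll of clear packing tape, 100 mm across, 48 mm high, lying flat behind the sealer. Origin at the centre of its underside.
- box_knife: Bystander: loose grey box knife, 148 mm long (x, blade end +x), 24 mm wide, 16 mm thick, lying in front of the sealer. Origin under the middle of its handle.

How it is judged:
By the outcome, as a careful person would: the job done as asked, in the order asked, and still so for the second after the job is handed in, with the robot touching nothing.
It also fails if it takes over 58 s, if anything falls off the work surface, if the arm or the gripper's body presses on something with over 40 N, if the wrist force passes 120 N, or if a joint passes its speed limit or range.

## Working session

There is one attempt and no reset: what is moved stays moved. The work goes in short steps, Python scripts to look and compute and a tool call to move; the robot and the scene stay as the last step left them, time stands still between calls to the robot, and variables do not carry over. Pictures are saved under pics/ and viewed, and the job is handed in when it is done.

Besides the shell and the picture viewer there is one more tool, called after "Call:" as name(argument=value, ...) on one line, values as JSON. apply_moves: Moves the arm, as the interface text tells. Its arguments: {"type":"object","properties":{"plan":{"type":"array","items":{"type":"array"}},"force":{"type":"number"}},"required":["plan"]}

```bash
mkdir -p pics; cat > h.py <<'E'
import numpy as np,cv2
from bench import telemetry,imaging,workorder
from scipy.spatial.transform import Rotation as R
def grab(n,tag):
    p,d=imaging.grab_frame(n); cv2.imwrite(f'pics/{tag}.png',p[:,:,::-1]); np.savez(f'pics/{tag}.npz',p=p,d=d); return p,d
def pt(n,u,v,z):
    c=imaging.camera_info(n); f=210/np.tan(np.radians(c['vertical_fov']/2))
    q=np.array([(u-c['cx'])/f*z,(v-c['cy'])/f*z,z,1]); return (np.array(c['world_from_camera'])@q)[:3]
def cloud(n,d):
    c=imaging.camera_info(n); f=210/np.tan(np.radians(c['vertical_fov']/2))
    v,u=np.mgrid[:420,:560]; q=np.stack([(u-c['cx'])/f*d,(v-c['cy'])/f*d,d,np.ones_like(d)],-1)
    return (q@np.array(c['world_from_camera']).T)[...,:3]
def proj(n,P):
    c=imaging.camera_info(n); f=210/np.tan(np.radians(c['vertical_fov']/2))
    q=np.linalg.inv(np.array(c['world_from_camera']))@np.append(P,1); return q[0]/q[2]*f+c['cx'],q[1]/q[2]*f+c['cy']
def crop(tag,u0,v0,u1,v1,k,out):
    p=cv2.imread(f'pics/{tag}.png')[v0:v1,u0:u1]; cv2.imwrite(f'pics/{out}.png',cv2.resize(p,None,fx=k,fy=k,interpolation=cv2.INTER_CUBIC))
E
python3 - <<'E'
from h import *
for n in ['side','top']:
    grab(n,n+'0'); c=imaging.camera_info(n); print(n,c)
print(telemetry.get_obs())
E
```

```text
side {'vertical_fov': 50.199529183188766, 'cx': 276.937232117301, 'cy': 199.31563694164873, 'world_from_camera': array([[-0.93222232, -0.24904995,  0.26255604,  0.35030692],
       [-0.36140657,  0.67804271, -0.64003388,  0.53706128],
       [-0.01862381, -0.69154335, -0.72209484,  0.71136807],
       [ 0.        ,  0.        ,  0.        ,  1.        ]])}
top {'vertical_fov': 47.436911187362355, 'cx': 290.361607757418, 'cy': 215.78415524210507, 'world_from_camera': array([[ 0.00323359, -0.99129402,  0.13162718,  0.43320608],
       [-0.9999802 , -0.00249472,  0.00577793, -0.01263268],
       [-0.00539926, -0.13164326, -0.99128245,  1.00014408],
       [ 0.        ,  0.        ,  0.        ,  1.        ]])}
{'t': 0.1, 'joint_pos': array([-52.12832112,  28.74973324, -24.45410881,  88.88431022,
        12.65047175,  65.21983543, -12.05051596]), 'joint_vel': array([ 0.04033826, -0.27804177, -0.01344914, -0.19383394,  0.06016105,
        0.01655715,  0.08345379]), 'joint_torque': array([-1.24956470e-02, -5.70809948e+01, -5.83904207e+00, -2.81746477e+01,
        1.04024395e-02,  5.49171382e-03, -8.08081751e-06]), 'ee_pos': array([0.25159187, 0.59866575, 0.23035712]), 'ee_rot': array([ -92.44256228,   89.89923619, -115.23300548]), 'contact_force': array([-0.03581176, -0.47404944,  0.06223755]), 'wrist_torque': array([ 0.02875815, -0.03118144,  0.01579675]), 'opening': 0.08574615840564866}
```

View pics/side0.png

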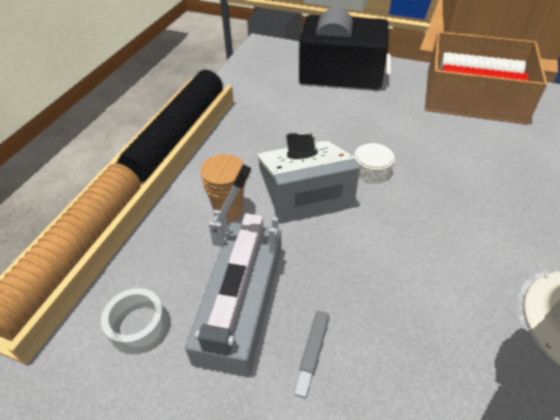

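View pics/top0.png

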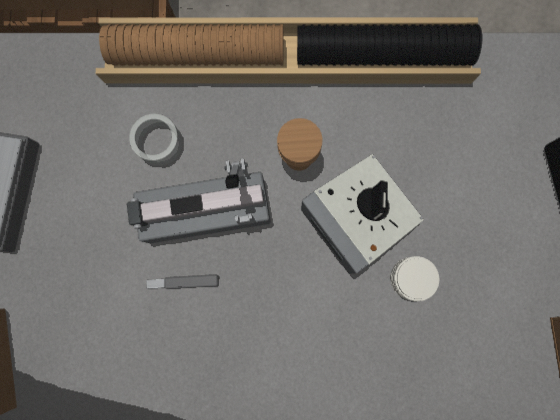

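```bash
python3 - <<'E'
from h import *
crop('top0',290,145,440,285,5,'c_box'); crop('top0',120,150,285,250,4,'c_seal'); crop('side0',180,130,380,260,4,'c_side')
d=np.load('pics/top0.npz')['d']; C=cloud('top',d)
for (u,v) in [(340,200),(390,245),(330,190),(375,165),(410,215),(360,260),(375,200),(200,205),(255,195),(232,182),(236,170),(245,217),(160,235),(260,225),(190,282),(417,278),(300,140),(152,140),(133,212)]: print(u,v,C[v,u].round(4))
E
```

```text
340 200 [ 0.5825 -0.1015  0.1049]
390 245 [ 0.4984 -0.1971  0.0901]
330 190 [ 0.6011 -0.0824  0.1084]
375 165 [ 0.6641 -0.1789  0.0493]
410 215 [ 0.5612 -0.246   0.053 ]
360 260 [ 0.4688 -0.1362  0.1148]
375 200 [ 0.5816 -0.1667  0.111 ]
200 205 [0.572  0.1638 0.1065]
255 195 [0.5917 0.0599 0.1052]
232 182 [0.5869 0.0851 0.2511]
236 170 [0.6228 0.0877 0.1803]
245 217 [0.5488 0.0777 0.111 ]
160 235 [0.5184 0.2484 0.067 ]
260 225 [ 0.5464  0.0572 -0.0011]
190 282 [0.427  0.1981 0.0135]
417 278 [ 0.4365 -0.2574  0.0477]
300 140 [ 0.693  -0.0252  0.1273]
152 140 [ 0.7306  0.2928 -0.0009]
133 212 [0.5571 0.2873 0.1153]
```

View pics/c_box.png

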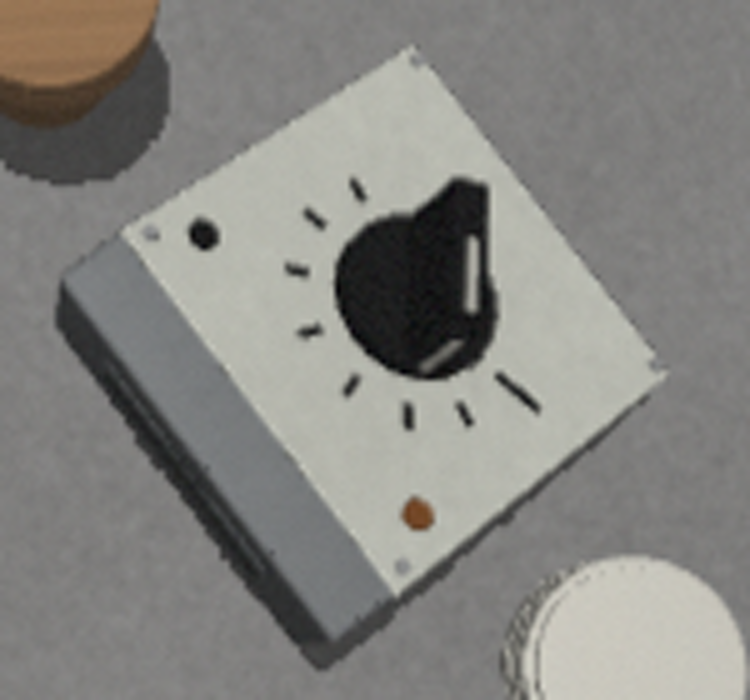

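View pics/c_seal.png

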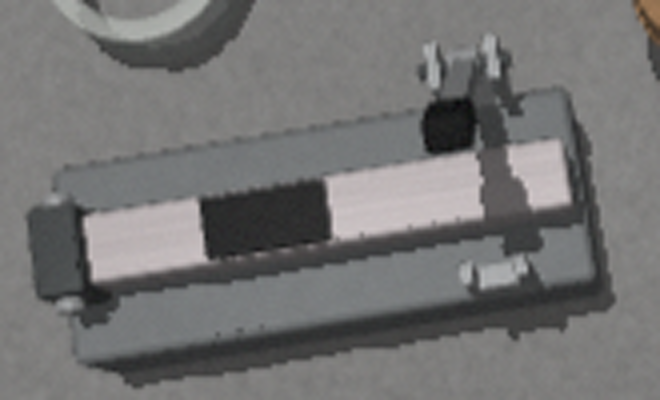

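View pics/c_side.png

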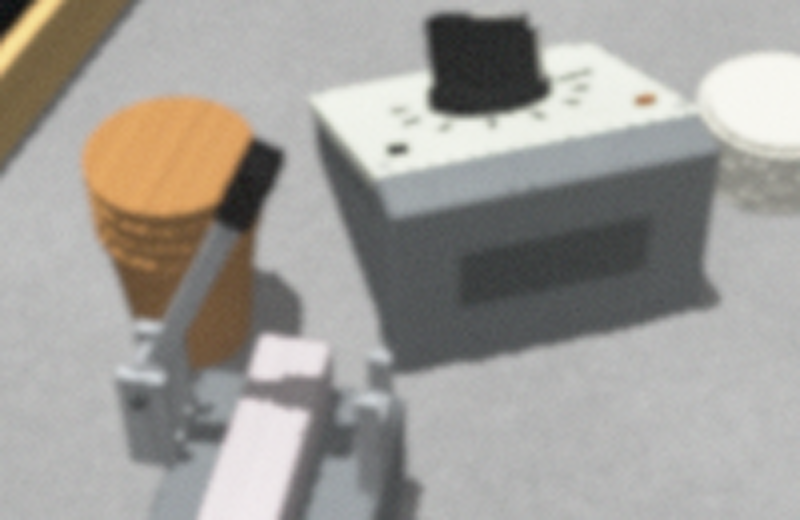

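```bash
python3 - <<'E'
from h import *
z=np.load('pics/top0.npz'); p,d=z['p'].astype(int),z['d']; C=cloud('top',d)
sub=np.zeros((420,560),bool); sub[150:268,308:425]=1
m=sub&(p.min(2)>150)&(d>0)
P=C[m]; 
for _ in range(5):
    c=P.mean(0); n=np.linalg.svd(P-c,full_matrices=False)[2][2]; n*=np.sign(n[2]); P=P[abs((P-c)@n)<.004]
print(len(P),c,n, np.degrees(np.arccos(n[2])))
th=np.arctan2(-n[1],-n[0]); print('yaw',np.degrees(th))
np.save('panel.npy',[c,n])
# panel corners from min-area rect in box frame
x=np.array([np.cos(th),np.sin(th),0]);y=np.array([-x[1],x[0],0]); s=np.cross(y,n)
M=m.astype(np.uint8); cn,_=cv2.findContours(M,cv2.RETR_EXTERNAL,cv2.CHAIN_APPROX_NONE); cn=max(cn,key=cv2.contourArea)[:,0]
K=np.array([C[v,u] for u,v in cn if d[v,u]>0]); K=K[abs((K-c)@n)<.006]
a,b=(K-c)@s,(K-c)@y; 
for t in np.radians(np.arange(-6,6.1,1)):
    aa=a*np.cos(t)+b*np.sin(t); bb=-a*np.sin(t)+b*np.cos(t); print(np.degrees(t).round(),np.ptp(aa).round(4),np.ptp(bb).round(4))
r=cv2.minAreaRect(np.stack([a,b],1).astype(np.float32)); print(r)
# marks
u0,v0=290,145
def ray(u,v):
    A=pt('top',u,v,.5);B=pt('top',u,v,1.); return A+(B-A)*((c-A)@n)/((B-A)@n)
mk=[(518,392),(465,413),(408,416),(350,385),(310,330),(295,270),(315,218),(357,188)]
Q=np.array([ray(u0+(a+.5)/5-.5,v0+(b+.5)/5-.5) for a,b in mk])
q=np.stack([(Q-c)@s,(Q-c)@y],1)
from scipy.optimize import least_squares
f=least_squares(lambda w:np.hypot(*(q[1:]-w[:2]).T)-w[2],[0,0,.05]); print(f.x, f.fun)
w=f.x; D=c+w[0]*s+w[1]*y; print('dial centre',D)
print(np.degrees(np.arctan2(*(q-w[:2]).T[::-1])))
print('s',s,'y',y)
E
```

```text
3525 [ 0.57924015 -0.14857686  0.08654106] [ 0.25442746 -0.36028442  0.89747524] 26.171842136124877
yaw 125.22916497280822
-6.0 0.1898 0.187
-5.0 0.1875 0.1845
-4.0 0.1851 0.1819
-3.0 0.1827 0.1794
-2.0 0.1804 0.1768
-1.0 0.178 0.1742
0.0 0.1755 0.1715
1.0 0.1744 0.1692
2.0 0.1761 0.1707
3.0 0.1778 0.1732
4.0 0.1795 0.1757
5.0 0.1811 0.1782
6.0 0.1827 0.1808
((-0.01151593029499054, 0.010926418006420135), (0.1746121346950531, 0.1688818633556366), 1.1286678314208984)
[-0.01408527  0.01076668  0.04926566] [-0.00017797  0.00024059  0.00010291 -0.000476    0.00055854 -0.00043896
  0.00019089]
dial centre [ 0.57773741 -0.16511356  0.08032854]
[ 107.00313582   77.20221113   46.90103661   16.46662304  -13.89904783
  -43.07938703  -73.63068138 -103.89406957]
s [-0.51770697  0.73310388  0.44106484] y [-0.81685137 -0.57684819  0.        ]
```

```bash
cat >> h.py <<'E'
th=np.radians(126.3)
bx=np.array([np.cos(th),np.sin(th),0]);by=np.array([-bx[1],bx[0],0]); n=np.array([-.438*bx[0],-.438*bx[1],.899]); n/=np.linalg.norm(n); s=np.cross(by,n)
D=np.array([0.5777,-0.1651,0.0803])
def dial(setting): # pointer direction
    a=np.radians(105-30*setting); return np.cos(a)*s+np.sin(a)*by
E
python3 - <<'E'
from h import *
z=np.load('pics/top0.npz'); P,d=z['p'],z['d']; C=cloud('top',d); 
rows=[]
k=4
for st in [0,.5,1,1.5,2]:
    im=cv2.resize(P[140:270,300:440,::-1],None,fx=k,fy=k,interpolation=cv2.INTER_CUBIC)
    x=dial(st); y=np.cross(n,x)
    for h in [.010,.047]:
        pl=[]
        for a,b in [(.034,.008),(.034,-.008),(-.032,-.008),(-.032,.008)]:
            u,v=proj('top',D+n*h+a*x+b*y); pl.append([(u-300+.5)*k,(v-140+.5)*k])
        cv2.polylines(im,[np.int32(pl)],True,(0,255,0) if h>.02 else (255,128,0),1)
    pu=[(np.array(proj('top',D+n*.047+a*x))-[300,140]+.5)*k for a in (.034,.02)]
    cv2.line(im,tuple(np.int32(pu[0])),tuple(np.int32(pu[1])),(0,0,255),1); rows.append(cv2.resize(im[100:460,140:520],(380,360)))
cv2.imwrite('pics/dialfit.png',cv2.resize(np.vstack([np.hstack(rows[:3]),np.hstack(rows[3:]+[rows[0]*0])]),(800,505)))
# high points
R0=C[140:270,300:440].reshape(-1,3); hh=(R0-D)@n; r=(R0-D)-hh[:,None]*n
m=(hh>.04)&(hh<.06)&(np.linalg.norm(r,axis=1)<.05); a=r[m]@s;b=r[m]@by
print(m.sum(),a.mean(),b.mean(),hh[m].max(),np.median(hh[m])); 
X=np.stack([a,b],1); V=np.linalg.svd(X-X.mean(0))[2]; print(np.degrees(np.arctan2(V[0,1],V[0,0])))
E
```

```text
263 0.002365166296372094 -0.000550482848088135 0.05099190931689864 0.046448403761095006
44.2303548715838
```

View pics/dialfit.png

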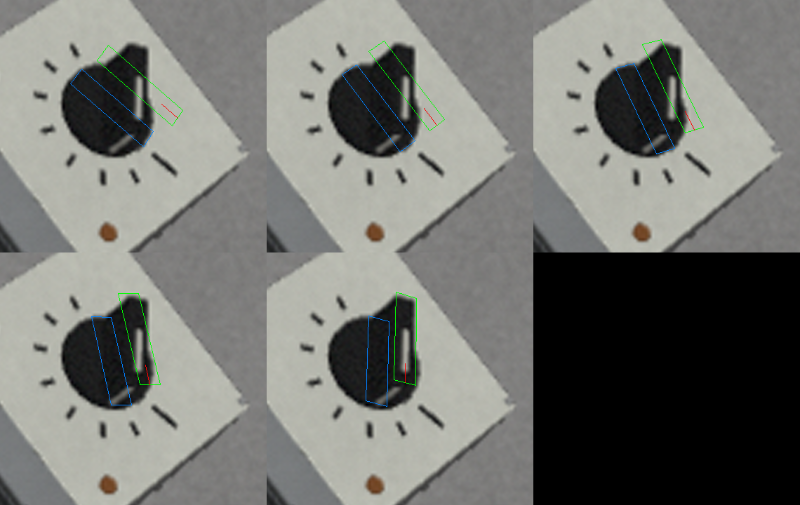

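```bash
python3 - <<'E'
from h import *
z=np.load('pics/top0.npz'); p,d=z['p'],z['d']; C=cloud('top',d)
sub=np.zeros((420,560),bool); sub[160:250,120:280]=1
m=sub&(abs(C[...,2]-.105)<.004); P=C[m]
r=cv2.minAreaRect(P[:,:2].astype(np.float32)); print('jaw',r,len(P))
V=np.linalg.svd(P[:,:2]-P[:,:2].mean(0),full_matrices=False)[2][0]; print(P.mean(0),np.degrees(np.arctan2(V[1],V[0])))
m=sub&(C[...,2]>.02); K=C[m]; 
m2=sub&(abs(C[...,2]-.070)<.005); B=C[m2]; r=cv2.minAreaRect(B[:,:2].astype(np.float32)); print('base',r, cv2.boxPoints(r))
# high points: latch
m3=sub&(C[...,2]>.122); L=C[m3]; 
print(len(L)); 
for q in L[np.argsort(-L[:,2])][::6]: print(q.round(4))
E
```

```text
jaw ((0.5754606127738953, 0.1700117290019989), (0.09766530245542526, 0.2492484748363495), 9.713361740112305) 2074
[0.57715506 0.16186515 0.10525035] -80.56805492116479
base ((0.578891932964325, 0.17075921595096588), (0.10463633388280869, 0.259799599647522), 9.737814903259277) [[0.5053563  0.28993833]
 [0.54929876 0.03388191]
 [0.65242755 0.0515801 ]
 [0.6084851  0.30763653]]
457
[ 0.4332 -0.0126  1.0001]
[ 0.4332 -0.0126  1.0001]
[ 0.4332 -0.0126  1.0001]
[ 0.4332 -0.0126  1.0001]
[ 0.4332 -0.0126  1.0001]
[ 0.4332 -0.0126  1.0001]
[ 0.4332 -0.0126  1.0001]
[ 0.4332 -0.0126  1.0001]
[ 0.4332 -0.0126  1.0001]
[ 0.4332 -0.0126  1.0001]
[ 0.4332 -0.0126  1.0001]
[ 0.4332 -0.0126  1.0001]
[0.5924 0.0831 0.2554]
[0.5894 0.0831 0.2546]
[0.5879 0.0927 0.2541]
[0.5928 0.0849 0.2538]
[0.5945 0.0802 0.2533]
[0.5865 0.0897 0.2528]
[0.5898 0.0866 0.2524]
[0.5867 0.0834 0.252 ]
[0.5835 0.0866 0.2518]
[0.5917 0.0788 0.2516]
[0.5852 0.0771 0.2514]
[0.5869 0.0851 0.2511]
[0.5869 0.0788 0.2508]
[0.5821 0.0931 0.2505]
[0.5821 0.0899 0.2502]
[0.5806 0.0899 0.2499]
[0.5791 0.09   0.2493]
[0.5808 0.0933 
[... 388 characters left out ...]
58 0.1661]
[0.6313 0.0958 0.1595]
[0.6349 0.0949 0.1522]
[0.6362 0.0883 0.1466]
[0.6395 0.1001 0.1405]
[0.5476 0.068  0.1346]
[0.5441 0.0644 0.1331]
[0.5404 0.0882 0.1327]
[0.5516 0.0701 0.132 ]
[0.5535 0.0684 0.1317]
[0.5461 0.094  0.131 ]
[0.5444 0.0923 0.1296]
[0.5463 0.0924 0.1293]
[0.6481 0.0831 0.1288]
[0.6425 0.0793 0.1282]
[0.6521 0.1094 0.1279]
[0.5447 0.0889 0.1277]
[0.637  0.083  0.1275]
[0.6466 0.0944 0.1273]
[0.6466 0.0982 0.1272]
[0.6447 0.1094 0.1271]
[0.6524 0.1115 0.1269]
[0.6429 0.1094 0.1266]
[0.6506 0.1134 0.1262]
[0.645  0.1077 0.1258]
[0.6509 0.0948 0.1252]
[0.649  0.0966 0.125 ]
[0.6433 0.1041 0.1246]
[0.6474 0.1024 0.1239]
[0.6457 0.0874 0.1228]
[0.6516 0.1008 0.1222]
```

```bash
cat >> h.py <<'E'
yw=np.radians(9.7); sx=np.array([np.cos(yw),np.sin(yw),0]); sy=np.array([-sx[1],sx[0],0]); So=np.array([.579,.171,0]); H=So+.055*sx-.085*sy+[0,0,.117]
def cur():
    o=telemetry.get_obs(); return np.array(o['ee_pos']),R.from_euler('xyz',o['ee_rot'],degrees=True),o
def frame(x,y):
    x=x/np.linalg.norm(x); y=y-x*(x@y); y/=np.linalg.norm(y); return R.from_matrix(np.stack([x,y,np.cross(x,y)],1))
def delta(p0,r0,p1,r1):
    return (r0.inv().apply(p1-p0)*1000).round(1),(r0.inv()*r1).as_rotvec(degrees=True).round(2)
E
python3 - <<'E'
from h import *
p,r,o=cur(); print(r.as_matrix().round(3))
for sg in (1,-1):
    print(delta(p,r,H+.012*sx+np.array([0,0,.1]),frame(np.array([0,0,-1.]),sg*sy)))
    pass
for sg in (1,-1):
    print(delta(p,r,D,frame(-n,sg*np.cross(n,dial(2)))),delta(p,r,D,frame(-n,sg*np.cross(n,dial(4)))))
print(H)
E
```

```text
[[-0.001  0.387  0.922]
 [-0.002  0.922 -0.387]
 [-1.    -0.002 -0.   ]]
(array([  13.8, -303.1,  569.7]), array([-3.249e+01, -3.000e-02,  1.000e-01]))
(array([  13.8, -303.1,  569.7]), array([1.4751e+02, 1.3000e-01, 4.0000e-02]))
(array([ 151. , -577.6,  596.5]), array([161.92,  23.29, -29.65])) (array([ 151. , -577.6,  596.5]), array([-131.28,   -4.67,   32.61]))
(array([ 151. , -577.6,  596.5]), array([-13.87,  20.52,  16.11])) (array([ 151. , -577.6,  596.5]), array([45.08, 26.45,  3.79]))
[0.64753529 0.09648212 0.117     ]
```

Call:
apply_moves(plan=[[0,[-40,0,0],[0,0,0]],[0,[-40,0,0],[0,0,0]],[0,[-20,-19,35],[0,0,0]],[0,[0,-19,35],[0,0,0]],[0,[0,-19,35],[0,0,0]],[0,[0,-19,35],[0,0,0]],[0,[0,-19,35],[0,0,0]],[0,[0,-19,35],[0,0,0]],[0,[0,-19,35],[0,0,0]],[0,[0,-19,35],[0,0,0]],[0,[0,-19,35],[0,0,0]],[0,[0,-19,35],[0,0,0]],[0,[0,-19,35],[0,0,0]],[0,[0,-19,35],[0,0,0]],[0,[0,-19,35],[0,0,0]],[0,[0,-19,35],[0,0,0]],[0,[0,-19,35],[0,0,0]],[0,[0,-19,35],[0,0,0]],[0,[0,0,0],[0,0,0]],[0,[0,0,0],[0,0,0]]], force=30)

```text
t: 2.1
ee_pos: [0.6503, 0.1006, 0.3301]
ee_rot: [-150.9, 89.9, -173.8]
contact_force: [-1.0, 0.4, -0.2]
opening: 0.0001
```

Call:
apply_moves(plan=[[0,[0,0,0],[-8,0,0]],[0,[0,0,0],[-8,0,0]],[0,[0,0,0],[-8,0,0]],[0,[0,0,0],[-8.5,0,0]],[0,[0,0,0],[0,0,0]],[0,[0,0,0],[0,0,0]],[0,[0,0,0],[0,0,0]]])

```text
t: 2.8
ee_pos: [0.65, 0.1028, 0.3313]
ee_rot: [120.0, 90.0, 129.6]
contact_force: [0.5, 0.1, 0.4]
opening: -0.0
```

```bash
python3 - <<'E'
from h import *
p,r,o=cur(); print(o['t'],p,o['joint_pos'].round(1),o['contact_force'],o['opening'])
print(delta(p,r,H+.012*sx+np.array([0,0,.1]),frame(np.array([0,0,-1.]),sy)))
print(r.as_matrix().round(3))
grab('side','side1');grab('top','top1')
E
```

```text
2.8 [0.64995401 0.10278298 0.33131098] [ -0.4  24.4 -15.6  80.7   6.5  75.8  83.4] [0.49651574 0.12370738 0.42212409] -4.6992496797419324e-05
(array([114.3,  -5.8,   8.6]), array([-0.1 , -0.01, -0.01]))
[[-0.    -0.167  0.986]
 [ 0.     0.986  0.167]
 [-1.     0.    -0.   ]]
```

View pics/side1.png

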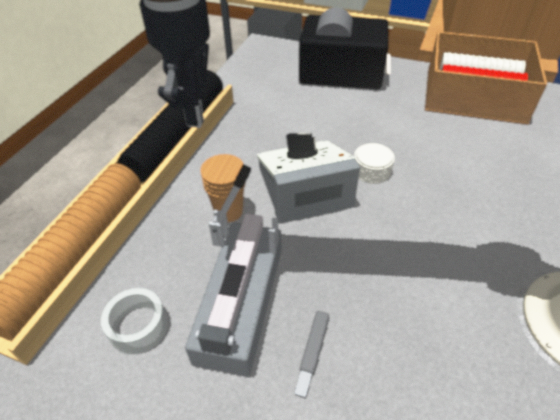

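```bash
python3 - <<'E'
import numpy as np
qs=[67,62,57,52,47,42,37,32,27,22,17,12,8,4,0]
P=[]
for q in qs:
    t=np.radians(q); r=125+13*(67-q)/67
    P.append((-r*np.cos(t)+8*np.sin(t)+11, r*np.sin(t)+8*np.cos(t)))
P=np.array(P); print(P.round(1)); print(np.diff(P,axis=0).round(1).tolist())
E
```

```text
[[ -30.5  118.2]
 [ -41.1  115. ]
 [ -51.4  110.8]
 [ -61.4  105.7]
 [ -71.    99.7]
 [ -80.1   92.8]
 [ -88.7   85.1]
 [ -96.5   76.6]
 [-103.7   67.4]
 [-110.    57.5]
 [-115.5   47. ]
 [-120.    36. ]
 [-123.    26.9]
 [-125.3   17.6]
 [-127.     8. ]]
[[-10.6, -3.2], [-10.4, -4.2], [-10.0, -5.1], [-9.6, -6.0], [-9.1, -6.9], [-8.5, -7.7], [-7.9, -8.5], [-7.1, -9.2], [-6.3, -9.9], [-5.5, -10.5], [-4.6, -11.0], [-3.0, -9.1], [-2.3, -9.4], [-1.7, -9.6]]
```

Call:
apply_moves(plan=[[0,[0,-6,10],[0,0,0]],[0,[30,0,8],[0,0,0]],[0,[30,0,0],[0,0,0]],[0,[30,0,0],[0,0,0]],[0,[6,0,0],[0,0,0]],[0,[0,0,0],[0,0,0]],[0,[0,0,0],[0,0,0]]])

```text
t: 3.6
ee_pos: [0.6703, 0.0993, 0.237]
ee_rot: [2.3, 89.9, 11.9]
contact_force: [0.1, -0.4, -0.4]
opening: 0.0003
```

Call:
apply_moves(plan=[[0,[1,0,-12],[0,0,0]],[0,[1,0,-12],[0,0,0]],[0,[0,0,-12],[0,0,0]],[0,[0,0,-10],[0,0,0]],[0,[0,0,-8],[0,0,0]],[0,[1.6,0,-5.3],[0,0,0]],[0,[1.6,0,-5.3],[0,0,0]],[0,[2.1,0,-5.2],[0,0,0]],[0,[2.1,0,-5.2],[0,0,0]],[0,[2.5,0,-5],[0,0,0]],[0,[2.5,0,-5],[0,0,0]],[0,[3,0,-4.8],[0,0,0]],[0,[3,0,-4.8],[0,0,0]],[0,[3.5,0,-4.5],[0,0,0]],[0,[3.5,0,-4.5],[0,0,0]],[0,[0,0,0],[0,0,0]]])

```text
t: 5.2
ee_pos: [0.5657, 0.0815, 0.2072]
ee_rot: [-177.3, 89.9, -167.6]
contact_force: [-0.7, -0.1, -0.7]
opening: 0.0001
```

```bash
python3 - <<'E'
from h import *
p,r,o=cur(); e=p-H; print(o['t'],p,'rel hinge mm',(1000*np.array([e@sx,e@sy,e[2]])).round(1),o['contact_force'].round(1),o['joint_pos'].round(0))
grab('side','side2'); crop('side2',130,100,330,250,4,'c2')
E
```

```text
5.2 [0.56572475 0.08145528 0.20716285] rel hinge mm [-83.2  -1.   90.2] [-0.7 -0.1 -0.7] [  2.  21. -16. 102.   7.  58.  83.]
```

View pics/c2.png

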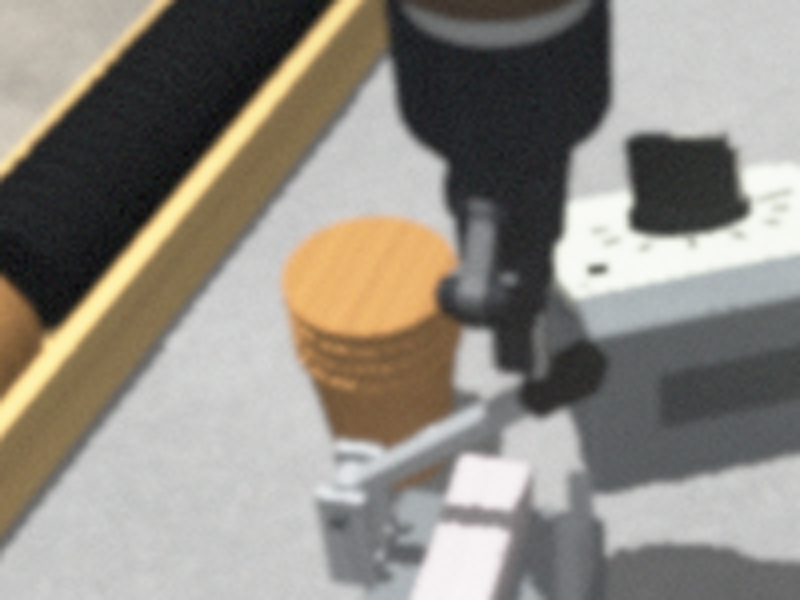

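Call:
apply_moves(plan=[[0,[5,0,-5.5],[0,0,0]],[0,[4.2,0,-4],[0,0,0]],[0,[4.2,0,-4],[0,0,0]],[0,[4.6,0,-3.6],[0,0,0]],[0,[4.6,0,-3.6],[0,0,0]],[0,[5,0,-3],[0,0,0]],[0,[5,0,-3],[0,0,0]],[0,[5.2,0,-2.8],[0,0,0]],[0,[5.2,0,-2.8],[0,0,0]],[0,[5.5,0,-2.3],[0,0,0]],[0,[5.5,0,-2.3],[0,0,0]],[0,[4.5,0,-1.5],[0,0,0]],[0,[4.5,0,-1.5],[0,0,0]],[0,[4.7,0,-1],[0,0,0]],[0,[4.7,0,-1],[0,0,0]],[0,[0,0,0],[0,0,0]],[0,[0,0,0],[0,0,0]]])

```text
t: 6.95
ee_pos: [0.5254, 0.0746, 0.1353]
ee_rot: [174.6, 90.0, -175.7]
contact_force: [0.7, -0.0, -0.3]
opening: -0.0001
```

```bash
python3 - <<'E'
from h import *
p,r,o=cur(); e=p-H; print(o['t'],p,'rel hinge mm',(1000*np.array([e@sx,e@sy,e[2]])).round(1),o['contact_force'].round(1),o['joint_pos'].round(0))
grab('side','side3'); crop('side3',150,150,350,300,4,'c3')
E
```

```text
6.95 [0.52537051 0.07461629 0.13526378] rel hinge mm [-124.1   -1.    18.3] [ 0.7 -0.  -0.3] [  2.  22. -15. 111.   8.  48.  82.]
```

View pics/c3.png

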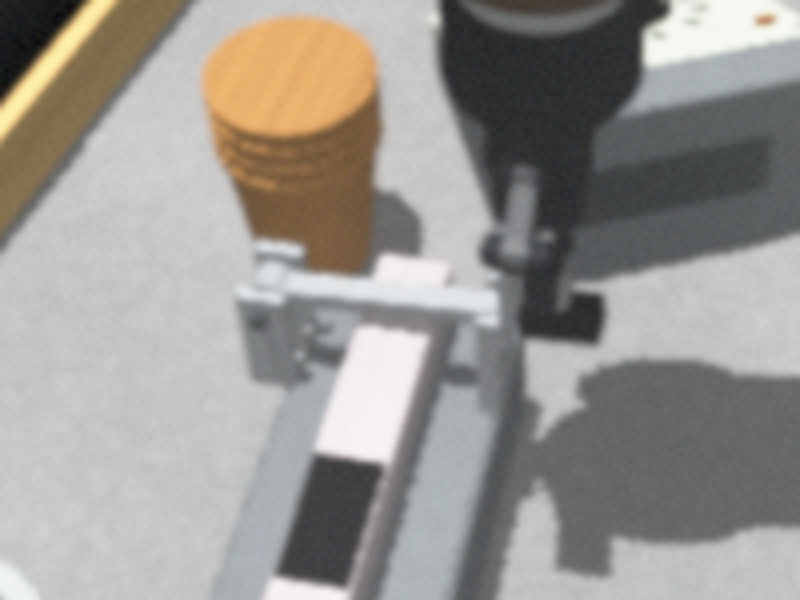

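Call:
apply_moves(plan=[[0,[4,0,-1],[0,0,0]],[0,[3,0,0],[0,0,0]],[0,[2,0,0],[0,0,0]],[0,[1,0,0],[0,0,0]],[0,[0,0,0],[0,0,0]],[0,[0,0,0],[0,0,0]]])

```text
t: 7.6
ee_pos: [0.5245, 0.0745, 0.1254]
ee_rot: [171.8, 90.0, -178.5]
contact_force: [0.3, 0.1, 0.4]
opening: 0.0001
```

Call:
apply_moves(plan=[[0,[1,0,0],[0,0,0]],[0,[1,0,0],[0,0,0]],[0,[0,0,0],[0,0,0]],[0,[0,0,0],[0,0,0]]])

```text
t: 8.0
ee_pos: [0.5247, 0.0745, 0.1249]
ee_rot: [-57.0, 90.0, -47.3]
contact_force: [-4.0, -1.3, 12.7]
opening: 0.0001
```

Call:
apply_moves(plan=[[0,[1,0,0],[0,0,0]],[0,[0,0,0],[0,0,0]],[0,[-10,0,0],[0,0,0]],[0,[-30,0,0],[0,0,0]],[0,[-40,0,0],[0,0,0]],[0,[-40,0,0],[0,0,0]],[0,[-40,0,0],[0,0,0]],[40,[-20,0,0],[0,0,0]],[40,[0,0,0],[0,0,0]],[40,[0,0,0],[0,0,0]]])

```text
t: 9.0
ee_pos: [0.5246, 0.0744, 0.3026]
ee_rot: [-13.3, 90.0, -3.6]
contact_force: [-0.7, -0.6, -0.6]
opening: 0.0401
```

```bash
python3 - <<'E'
from h import *
p,r,o=cur(); print(o['t'],p,o['contact_force'].round(1),o['joint_pos'].round(0),o['opening'])
g=frame(-n,-np.cross(n,dial(2)))
print(delta(p,r,D+.13*n,g)); print(D+.13*n, D+.017*n)
grab('side','side4'); crop('side4',150,150,350,300,4,'c4')
_,d=grab('top','top4'); crop('top4',120,150,285,250,4,'c4t')
C=cloud('top',d); S=C[150:250,200:270].reshape(-1,3); e=S-H; a,b=e@sx,e@sy
for x0 in range(-150,10,10):
    m=(a>x0/1000)&(a<(x0+10)/1000)&(abs(b)<.005)&(S[:,2]<.3); print(x0,m.sum(),S[m,2].max().round(4) if m.any() else 0,end='; ')
E
```

```text
9.0 [0.52456829 0.07443323 0.30255652] [-0.7 -0.6 -0.6] [  4.  12. -17. 101.   4.  68.  85.] 0.04006641905653748
(array([ 105.4, -296. ,   37.4]), array([18.1 , 15.29, 21.16]))
[ 0.61140847 -0.21098852  0.19716737] [ 0.58210803 -0.17110081  0.09558266]
-150 2 -0.0006; -140 0 0; -130 0 0; -120 0 0; -110 0 0; -100 0 0; -90 0 0; -80 0 0; -70 0 0; -60 0 0; -50 0 0; -40 0 0; -30 0 0; -20 0 0; -10 0 0; 0 0 0;
```

View pics/c4.png

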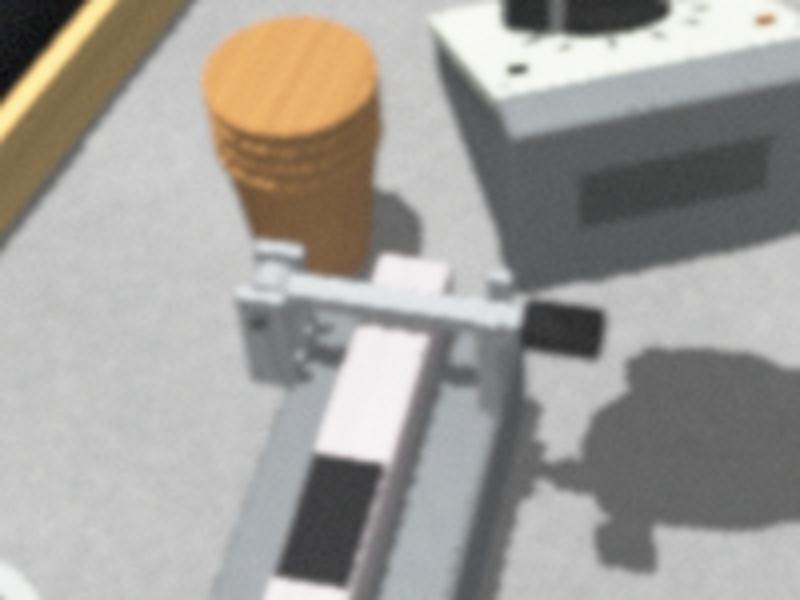

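Call:
apply_moves(plan=[[40,[0,-30,4],[0,0,0]],[40,[0,-30,4],[0,0,0]],[40,[0,-30,4],[0,0,0]],[40,[0,-30,4],[0,0,0]],[40,[0,-30,4],[0,0,0]],[40,[0,-30,4],[0,0,0]],[40,[0,-30,4],[0,0,0]],[40,[0,-30,4],[0,0,0]],[40,[0,-30,4],[0,0,0]],[40,[0,-26,2],[0,0,0]],[40,[0,0,0],[0,0,0]],[40,[0,0,0],[0,0,0]]])

```text
t: 10.3
ee_pos: [0.6111, -0.211, 0.3003]
ee_rot: [145.9, 89.8, 155.6]
contact_force: [-0.6, 0.2, 0.1]
opening: 0.0401
```

```bash
python3 - <<'E'
from h import *
p,r,o=cur(); print(o['t'],p,o['contact_force'].round(1),o['joint_pos'].round(0),o['opening'])
for s_ in (1,-1):
  g=frame(-n,s_*np.cross(n,dial(2))); print(delta(p,r,D+.13*n,g))
E
```

```text
10.3 [ 0.61112695 -0.2110245   0.3002981 ] [-0.6  0.2  0.1] [ 22.  24.  -8.  85.   3.  72. 114.] 0.04009624679227554
(array([103.1,  -0.2,   0.6]), array([-157.96,  -29.78,   21.33]))
(array([103.1,  -0.2,   0.6]), array([18.  , 15.08, 21.06]))
```

Call:
apply_moves(plan=[[40,[0,0,0],[4.5,3.8,5.3]],[40,[0,0,0],[4.5,3.8,5.3]],[40,[0,0,0],[4.5,3.8,5.3]],[40,[0,0,0],[4.5,3.7,5.2]],[40,[0,0,0],[0,0,0]],[40,[0,0,0],[0,0,0]],[40,[0,0,0],[0,0,0]]])

```text
t: 11.0
ee_pos: [0.6124, -0.2088, 0.3035]
ee_rot: [134.5, 64.3, 126.2]
contact_force: [0.5, -0.8, 0.3]
opening: 0.0397
```

```bash
python3 - <<'E'
from h import *
p,r,o=cur(); print(o['t'],p,o['contact_force'].round(1),o['joint_pos'].round(0),o['opening'])
g=frame(-n,-np.cross(n,dial(2))); print(delta(p,r,D+.13*n,g)); print(delta(p,r,D+.017*n,g))
grab('top','top5');grab('side','side5')
E
```

```text
11.0 [ 0.61239111 -0.20883174  0.30346003] [ 0.5 -0.8  0.3] [ 27.  40.  -6.  64. -10.  99. 103.] 0.039730411784259866
(array([ 95.2, -35.1,  31.6]), array([0.35, 0.21, 0.13]))
(array([208.2, -34.8,  31.2]), array([0.35, 0.21, 0.13]))
```

View pics/side5.png

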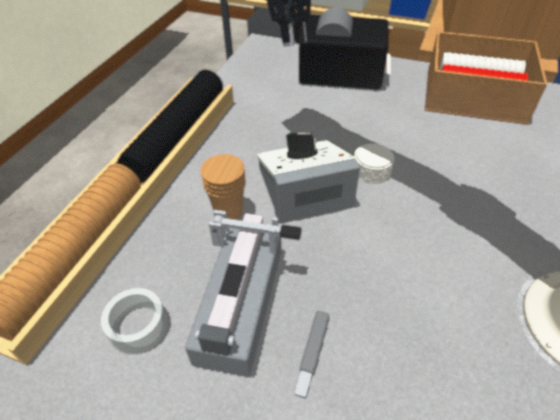

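View pics/top5.png

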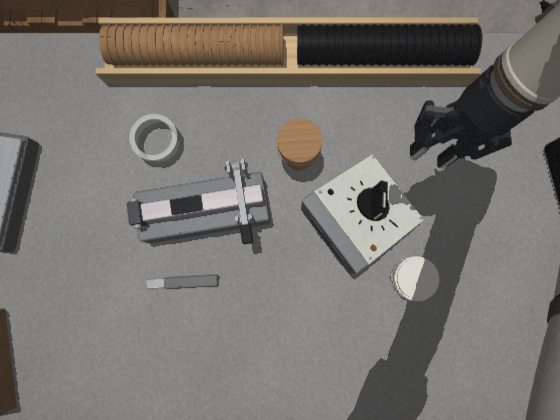

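```bash
python3 - <<'E'
from h import *
d=np.load('pics/top5.npz')['d']; C=cloud('top',d); S=C[150:250,200:270].reshape(-1,3); e=S-H; a,b=e@sx,e@sy
for x0 in range(-155,10,10):
    m=(a>x0/1000)&(a<(x0+10)/1000)&(abs(b)<.005)&(S[:,2]<.3)&(S[:,2]>.1); print(x0,m.sum(),np.median(S[m,2]).round(4) if m.any() else 0)
E
```

```text
-155 19 0.1241
-145 29 0.1251
-135 29 0.1246
-125 28 0.1248
-115 29 0.122
-105 28 0.1215
-95 28 0.1219
-85 30 0.1222
-75 29 0.1222
-65 27 0.1225
-55 27 0.1219
-45 29 0.1218
-35 29 0.1217
-25 29 0.1217
-15 28 0.1236
-5 25 0.1252
5 2 0.1201
```

Call:
apply_moves(plan=[[40,[0,-9,8],[0,0,0]],[40,[0,-9,8],[0,0,0]],[40,[0,-9,8],[0,0,0]],[40,[0,-8,7],[0,0,0]],[40,[20,0,0],[0,0,0]],[40,[25,0,0],[0,0,0]],[40,[25,0,0],[0,0,0]],[40,[25,0,0],[0,0,0]],[40,[10,0,0],[0,0,0]],[40,[0,0,0],[0,0,0]],[40,[0,0,0],[0,0,0]]])

```text
t: 12.2
ee_pos: [0.6084, -0.2102, 0.1882]
ee_rot: [134.7, 64.2, 126.1]
contact_force: [-0.1, -0.4, 0.1]
opening: 0.0401
```

```bash
python3 - <<'E'
from h import *
p,r,o=cur(); print(o['t'],p,o['contact_force'].round(1),o['joint_pos'].round(0),o['opening'])
g=frame(-n,-np.cross(n,dial(2))); print(delta(p,r,D+.017*n,g))
grab('top','top6');grab('side','side6');crop('side6',220,60,400,195,4,'c6'); crop('top6',300,100,500,250,4,'c6t')
E
```

```text
12.2 [ 0.60836674 -0.21023094  0.18819409] [-0.1 -0.4  0.1] [ 27.  44.  -6.  71.  -9.  87. 106.] 0.04005370560417758
(array([103.9,   2.8,  -0.2]), array([0.09, 0.2 , 0.08]))
```

View pics/c6.png

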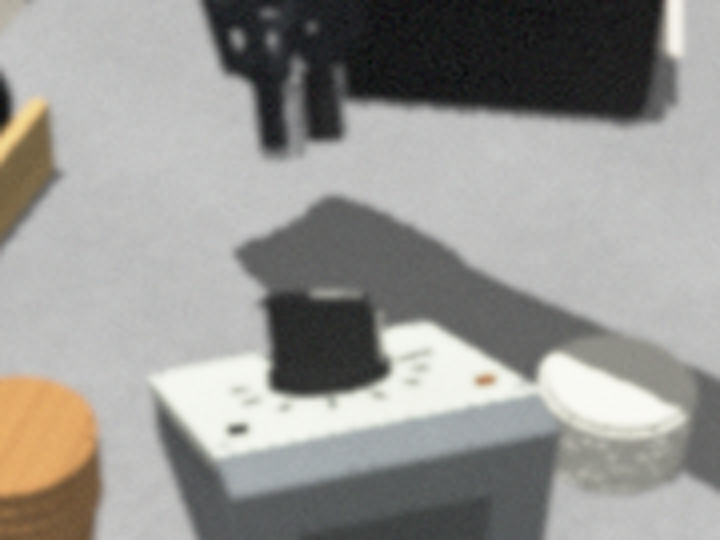

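View pics/c6t.png

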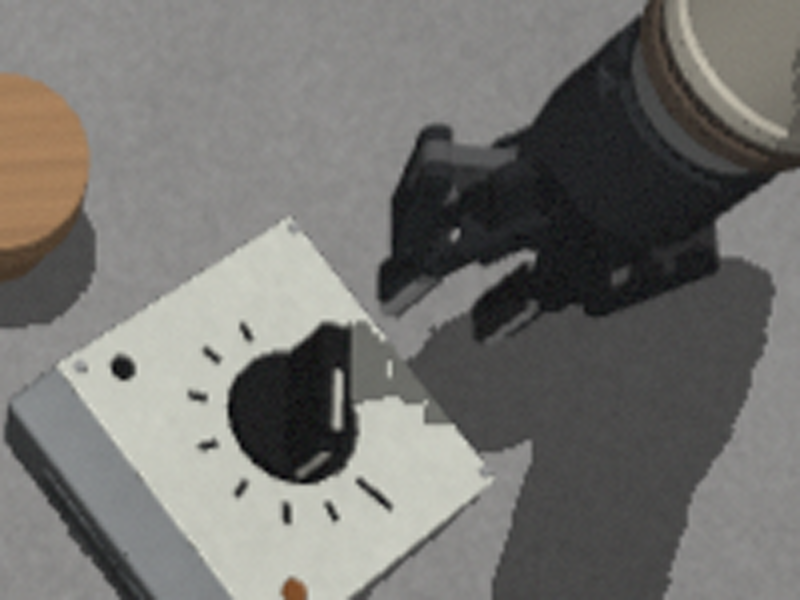

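Call:
apply_moves(plan=[[40,[15,3,0],[0,0,0]],[40,[15,0,0],[0,0,0]],[40,[15,0,0],[0,0,0]],[40,[15,0,0],[0,0,0]],[40,[12,0,0],[0,0,0]],[40,[10,0,0],[0,0,0]],[40,[8,0,0],[0,0,0]],[40,[5,0,0],[0,0,0]],[40,[4,0,0],[0,0,0]],[40,[2,0,0],[0,0,0]],[40,[0,0,0],[0,0,0]],[40,[0,0,0],[0,0,0]]])

```text
t: 13.5
ee_pos: [0.5825, -0.1713, 0.0979]
ee_rot: [134.7, 64.2, 126.1]
contact_force: [-0.0, 0.1, 0.6]
opening: 0.0405
```

```bash
python3 - <<'E'
from h import *
p,r,o=cur(); print(o['t'],p,o['contact_force'].round(1),o['joint_pos'].round(0),o['opening'])
g=frame(-n,-np.cross(n,dial(2))); print(delta(p,r,D+.017*n,g))
grab('top','top7');grab('side','side7');crop('side7',220,60,400,195,4,'c7'); crop('top7',300,100,500,250,4,'c7t')
E
```

```text
13.5 [ 0.5825268  -0.17127216  0.09794516] [-0.   0.1  0.6] [ 26.  45.  -6.  81. -10.  76. 106.] 0.040455527238172286
(array([ 2.3, -0.7,  0.3]), array([0.11, 0.17, 0.07]))
```

View pics/c7.png

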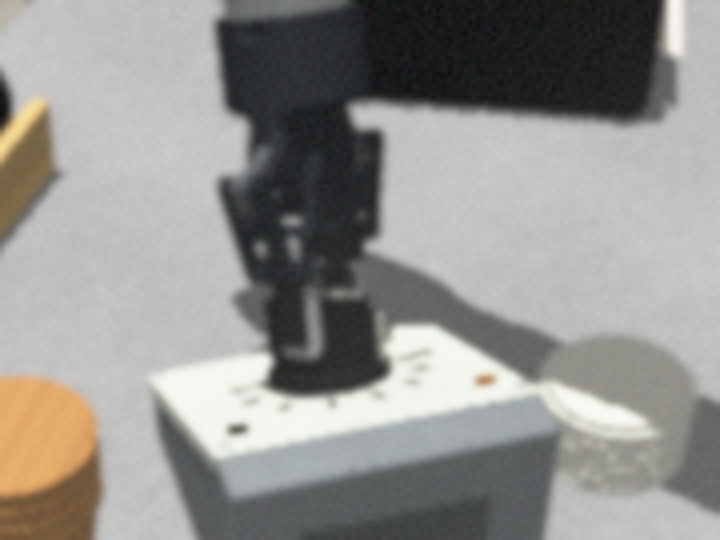

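View pics/c7t.png

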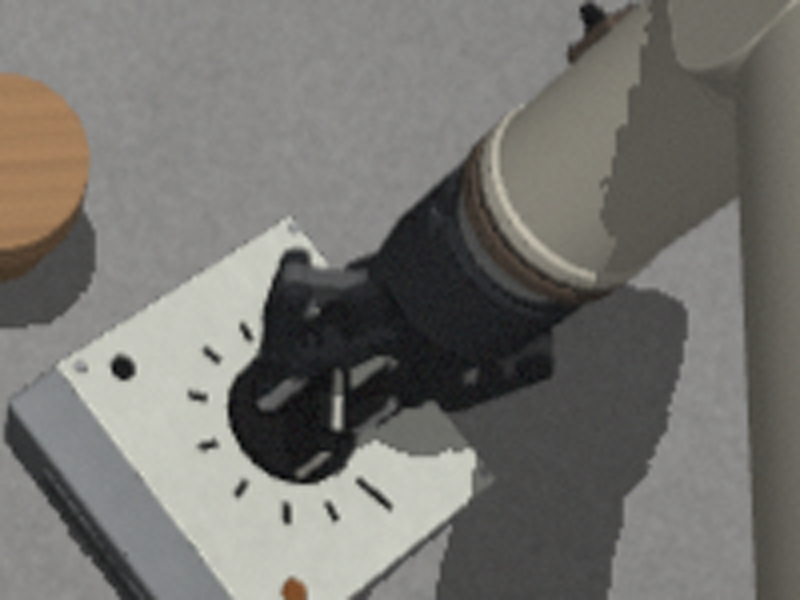

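Call:
apply_moves(plan=[[10,[0,0,0],[0,0,0]],[10,[0,0,0],[0,0,0]],[10,[0,0,0],[0,0,0]],[10,[0,0,0],[0,0,0]],[10,[0,0,0],[0,0,0]],[10,[0,0,0],[0,0,0]]], force=40)

```text
t: 14.2
ee_pos: [0.5824, -0.1718, 0.0978]
ee_rot: [134.8, 64.2, 126.2]
contact_force: [0.5, -1.8, 2.1]
opening: 0.0156
```

```bash
python3 - <<'E'
from h import *
p,r,o=cur(); print(o['t'],p,o['contact_force'].round(1),o['wrist_torque'].round(2),o['opening'])
for k in (2,4):
  g=frame(-n,-np.cross(n,dial(k))); print(delta(p,r,D+.017*n,g))
E
```

```text
14.2 [ 0.58238461 -0.17176762  0.09777544] [ 0.5 -1.8  2.1] [-0.81 -0.33  0.11] 0.015565932864359165
(array([ 2.3, -0.1,  0.3]), array([0.08, 0.18, 0.1 ]))
(array([ 2.3, -0.1,  0.3]), array([60.08,  0.21, -0.  ]))
```

Gripped at 15.6 mm. Turn +60° about the tool x (clockwise).

Call:
apply_moves(plan=[[10,[0,0,0],[4,0,0]],[10,[0,0,0],[4,0,0]],[10,[0,0,0],[4,0,0]],[10,[0,0,0],[4,0,0]],[10,[0,0,0],[4,0,0]],[10,[0,0,0],[4,0,0]],[10,[0,0,0],[4,0,0]],[10,[0,0,0],[4,0,0]],[10,[0,0,0],[4,0,0]],[10,[0,0,0],[4,0,0]],[10,[0,0,0],[4,0,0]],[10,[0,0,0],[4,0,0]],[10,[0,0,0],[4,0,0]],[10,[0,0,0],[4,0,0]],[10,[0,0,0],[4,0,0]],[10,[0,0,0],[0,0,0]],[10,[0,0,0],[0,0,0]],[10,[0,0,0],[0,0,0]]])

```text
t: 16.0
ee_pos: [0.5827, -0.1715, 0.0978]
ee_rot: [-165.3, 64.2, 126.1]
contact_force: [2.1, -3.5, 2.5]
opening: 0.0151
```

```bash
python3 - <<'E'
from h import *
p,r,o=cur(); print(o['t'],p,o['contact_force'].round(1),o['wrist_torque'].round(2),o['opening'],o['joint_pos'].round(0))
g=frame(-n,-np.cross(n,dial(4))); print(delta(p,r,D+.017*n,g))
E
```

```text
16.0 [ 0.58266498 -0.17148939  0.09781442] [ 2.1 -3.5  2.5] [-1.05 -0.45  0.06] 0.015107773381857656 [ 17.  46.   8.  82. -19.  77.  53.]
(array([ 2.3, -0.1,  0.4]), array([ 0.19,  0.18, -0.13]))
```

Aligned with setting 4. Release and back straight out.

Call:
apply_moves(plan=[[40,[0,0,0],[0,0,0]],[40,[0,0,0],[0,0,0]],[40,[0,0,0],[0,0,0]],[40,[0,0,0],[0,0,0]],[40,[-5,0,0],[0,0,0]],[40,[-15,0,0],[0,0,0]],[40,[-25,0,0],[0,0,0]],[40,[-30,0,0],[0,0,0]],[40,[-40,0,0],[0,0,0]],[40,[-40,0,0],[0,0,0]],[40,[-30,0,0],[0,0,0]],[40,[0,0,0],[0,0,0]],[40,[0,0,0],[0,0,0]]])

```text
t: 17.3
ee_pos: [0.6303, -0.237, 0.2655]
ee_rot: [-165.3, 64.3, 126.0]
contact_force: [0.2, -0.3, 0.0]
opening: 0.0398
```

```bash
python3 - <<'E'
from h import *
P,d=grab('top','top8'); grab('side','side8'); crop('top8',300,140,440,270,5,'c8t')
C=cloud('top',d)
R0=C[140:270,300:440].reshape(-1,3); hh=(R0-D)@n; r=(R0-D)-hh[:,None]*n
m=(hh>.04)&(hh<.055)&(np.linalg.norm(r,axis=1)<.045); X=np.stack([r[m]@s,r[m]@by],1); V=np.linalg.svd(X-X.mean(0))[2]; print(m.sum(),np.degrees(np.arctan2(V[0,1],V[0,0])),'expect -15')
S=C[150:250,200:270].reshape(-1,3); e=S-H; a,b=e@sx,e@sy
for lo,hi in((-.145,-.12),(-.1,-.06),(-.06,-.02)):
    m=(a>lo)&(a<hi)&(abs(b)<.005)&(S[:,2]<.3)&(S[:,2]>.1); print(lo,np.median(S[m,2]))
print(cur()[2]['t'],cur()[2]['contact_force'])
E
```

```text
244 -15.426993241048063 expect -15
-0.145 0.1246622176855065
-0.1 0.12166443922945391
-0.06 0.1219960485499268
17.4 [-0.48858543  0.0081275  -1.36624864]
```

View pics/c8t.png

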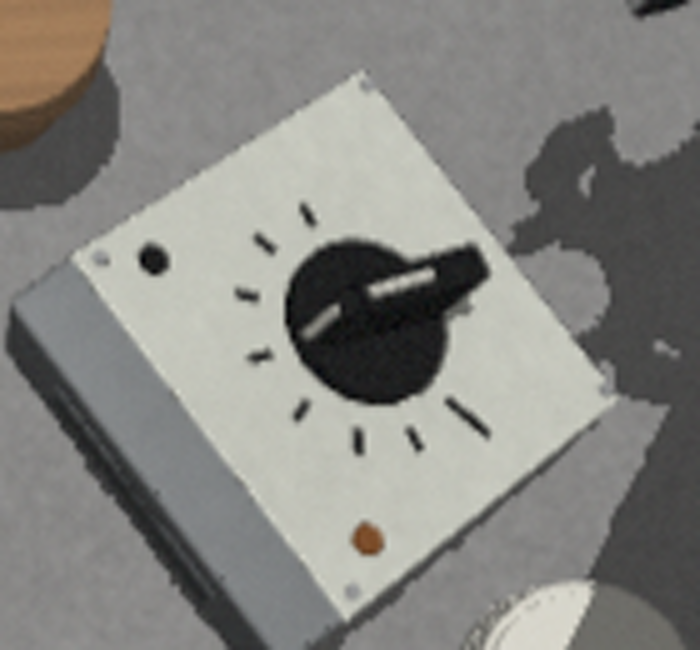

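View pics/side8.png

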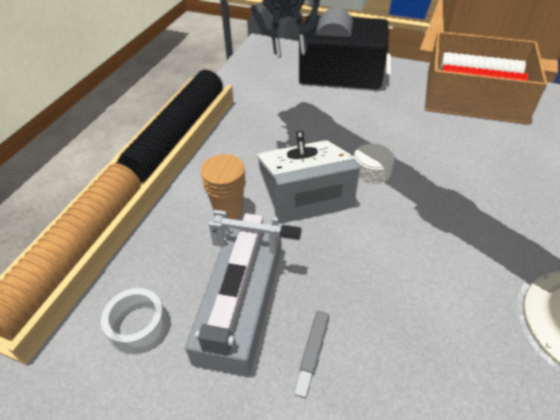

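```bash
python3 -c "
from h import *
print(workorder.finish_job())"
```

```text
the job is handed in; nothing more can be done
None
```

The latch bar is down in its catch and the dial is on setting 4, done in that order. I handed the job in at 17.4 s; no verdict was reported.

- **Latch:** I pushed the bar over with closed fingers. It was at about 67° when I started. I pressed the grip against its stop until the wrist read about 13 N, then backed away. The last depth check shows the bar level: its top is at 122 mm from near the hinge to the catch, and the grip top is at 125 mm, which matches fully closed.
- **Dial:** It started on setting 2. I gripped the bar, turned it 60° clockwise, let go and withdrew. The depth check after release puts the bar at -15.4°, where setting 4 should read -15°. The last picture shows the white pointer end at the setting 4 mark.
- **Other items:** In the last pictures the lids, cups, tape and knife looked unmoved; I judged this by eye and did not measure it. The gripper was clear of everything, with no contact force beyond sensor noise. No checks failed or disagreed.

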